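Raise the lane barrier and push the tub through

ROBOT

A 6-joint arm with a two-finger parallel gripper is mounted at the origin on the work surface. World frame = base frame: x ahead of the robot, y to its left, z up, the work surface at z = 0. Lengths are in mm, angles in rad, forces in N, time in s.
With the tool pointing down it reaches from about 300 to 775 mm from the base axis. Payload 14.6 kg.
Tool frame: the origin (TCP) lies on the centre line of the jaws, within the pads' length; the fingertips stand 19 mm ahead of it and the grasp point (between the pads) is the TCP (bot.tip_reach is the distance from the TCP to the fingertips, in mm); z points along the fingers, y is the line along which they close (so a half turn about z gives the same grasp; the last joint's range is limited). The gripper opens to 85 mm and grips with 20 to 120 N. Pads are 22 mm wide; open, the fingers measure 114 mm over their backs; the gripper's body (76 mm by 85 mm) begins 54 mm behind the grasp point. The pads swing forward as they close: fully open they stand 13 mm farther back than shut.
Start: joints at [1.101, 0.3, 1.521, -0, 1.321, -0.067], TCP at [215.594, 505.973, 250.281] pointing down, gripper open.
Joint ranges: [-3.03, 3.03], [-0.79, 2.21], [0.23, 2.52], [-1.04, 4.18], [0, 3.07], [-2.55, 2.55]. Speed limits (rad/s): [2.22, 2.22, 2.57, 3.14, 3.14, 3.14].

INTERFACE

Orientations are given as a unit quaternion [w, x, y, z].
In Python, from rig import bot gives the robot as it stands. Calls block until the motion is done:
- bot.move_to(position, orientation): joint-space move of the TCP to a pose.
- bot.servo_line(position, attitude=None, speed=150, until_force=None): straight line of the TCP; attitude=None keeps the orientation; speed is the mean speed in mm/s. With until_force (N) it stops when the force on the tool has changed by that much, and returns True; else False.
- bot.move_joints(angles): joint-space move.
- bot.move_gripper(opening, grip_force=None): finger opening in mm; grip_force is the grip in N (None keeps the last); returns when the fingers have stopped.
- bot.dwell(seconds).
- bot.ik(position, orientation): joint angles nearest the present ones, or None.
- bot.read_state(): the state.
- bot.read_camera(name): name is "scene" or "top" or "wrist"; returns a dict with "image" (384x512x3 uint8, blue, green, red), "depth" (384x512 float32, mm along the optical axis (not along the pixel's ray), 0 where there is no reading), "fovy" (degrees; the focal length in pixels is half the picture's height over the tangent of half this angle, whatever the lens; pixels are square), "cx", "cy" (the principal point, pixels), "k1" (the pictures are not rectified: a ray, as slopes to the right and down, at radius r is drawn at 1 + k1 r^2 times it, then the intrinsics apply), "eye" and "attitude" of the camera in the world; the wrist camera has in their place "mount" (4x4, takes a point from camera to tool coordinates, whose origin is the TCP and whose axes are the flange's). Camera axes: x right, y down, z forward; pixel columns grow to the right and rows downward; lengths in mm; the calibration is good to about 2 mm. A picture is of the moment at which its call begins: read the wrist's pose just before it.
A pose or a line that the arm cannot do raises bot.MotionError and nothing moves.
- bot.finish_job(): hands the job in; it is judged then, once.
The state is a dict: "clock": time; "joint_positions": joint angles; "qvel": joint speeds; "effort": joint torques, N m; "ee_pos": TCP position; "tool_rot": TCP orientation; "ft_force": force on the tool from outside, world axes, zero at the start; "moment": the same for the moment, N m; "grip_width": finger opening in mm; "grip_force": force on a finger pad.
Only numpy, scipy, OpenCV 4.12 (cv2) and the standard library are available. Lean on these libraries where they do the work, as an engineer would, in place of code of your own. Each camera call takes 0.05 s, during which the arm holds its last target. There are 200 camera calls.

TASK

Push the barrier arm up past its balance point so that it stays raised by itself, then push the white tub along the lane, under the raised barrier, until it is up against the stop at the lane's far left end. Only push: do not pick up or lift the tub; leave the tape roll, the wooden knob and the jar where they stand.

Things in the scene. Friction and masses are not known exactly. Their poses are not given: they have to be found in the camera images.
- lane: Fixed lane on the table: dark steel floor, aluminium rails. Origin: on the table surface, on the lane's centre line right under the barrier. y runs along the lane to the end stop (robot's left), x across it, away from the robot. Floor 6 mm thick, y = -300 to +220 mm, entry end (-y) open. Rails 6 mm thick at x = -56 and +56 mm, tops 22 mm above the table, 106 mm clear between
- stop_face (a point): Centre of the near face of the end stop, a bare steel block across the left end of the lane, 45 mm high and 118 mm wide; the face is at y = +200 mm in the lane's frame, this point 28.5 mm above the table. With the tub touching it, the tub's centre is at y = +140 mm in the lane's frame
- barrier_hinge (a point): The barrier's hinge, 125 mm beyond the lane's centre line (+x of the lane), 80 mm above the table; its axis is parallel to the lane's y. It sits between two upright green plates beyond the far rail: 135 mm high, at x = 100 to 150 mm and y = -37 to +37 mm of the lane's frame
- barrier_elbow (a point): Bend of the barrier arm, on the bar's centre line. The arm is a light metal bar, 20 x 20 mm in section: 185 mm straight from the hinge towards the robot to this bend, then a handle bent up by 60 degrees. Lying down, the straight part is level over the lane, its underside 70 mm above the table, and the bend is above the near rail
- barrier_end (a point): Centre of the free end (black cap) of the arm's handle, 100 mm from the bend; lying down it is 50 mm nearer to the robot than the bend, 235 mm before the hinge, and 167 mm above the table. The arm swings up and away from the robot when the robot's side of the handle is pushed up and forward on an arc about the hinge
- counterweight (a point): Centre of the bare steel counterweight fixed to the arm's tail: a cylinder 44 mm across, 42 mm long, parallel to the hinge axis. With the arm lying it is 50 mm behind (+x) and 18 mm above the hinge; it goes down as the arm rises
- barrier (a joint): Angle of the barrier arm, rad: 0 = lying across the lane (lower stop), growing as the handle rises. Balance point at about 0.95; above it the arm falls on by itself to its upper stop at 1.45 (nearly upright) and stays, below it falls back. Moving it at the handle takes 1 to 3 N
- tub_center (a point): Centre of the open white plastic tub, 42.5 mm above its underside. 90 mm across the lane, 120 mm along it, 85 mm high, walls 4 mm, 0.17 to 0.38 kg; stands loose on the lane's floor on the entry side of the barrier. Its rim, 91 mm above the table, is too high to pass under the lowered arm
- tape_center (a point): centre of a loose cardboard tape roll, 90 mm across, 45 mm high, standing on the table: leave alone
- knob_blank_center (a point): centre of a loose turned wooden knob, 48 mm across, 73 mm high: leave alone
- jar_center (a point): centre of a loose grey plastic jar with white lid, 60 mm across, 80 mm high, standing to the left of the lane: leave alone
Not all that is in view belongs to the job. What is meant by the part that bears tub_center is not turquoise, and is the larger of those in its own colour.

How it is judged (in metres and radians):
On the way:
1. the barrier arm is raised (above 1.3 rad) and at rest while the tub is still on the entry side (value of joint barrier above 1.3 rad and velocity of joint barrier below 0.1 rad/s and y of tub_center in the frame of lane below -0.04 m), for 0.2 s.
At the end, for the whole second after the job is handed in: the barrier arm stays up by itself (above 1.3 rad), and the tub stands upright between the rails with its end within 10 mm of the end stop (value of joint barrier above 1.3 rad and y of tub_center in the frame of lane between 0.13 and 0.146 m and x of tub_center in the frame of lane between -0.02 and 0.02 m and height (world z) of tub_center below 0.056 m and angle between tub_center's own z axis and vertical below 0.1 rad); the robot touches nothing.
It fails at once if the tub is lifted (more than 15 mm) or tipped (more than 0.25 rad) (height (world z) of tub_center above 0.0635 m or angle between tub_center's own z axis and vertical above 0.25 rad).
It fails at once if the tape roll, the knob or the jar is moved more than 20 mm (distance of any of tape_center, knob_blank_center, jar_center from where it was at the start of the episode above 0.02 m).
It also fails if it takes over 58 s, if anything falls off the work surface, if the arm or the gripper's body presses on something with over 40 N, if the wrist force passes 120 N, or if a joint passes its speed limit or range.

## Working session

There is one attempt and no reset: what is moved stays moved. The work goes in short steps, each a Python script; the robot and the scene stay as the last script left them, time stands still between calls to the robot, and variables do not carry over. Pictures are saved under pics/ and viewed, at most 10 in all, crops included, and the job is handed in when it is done.

```bash
mkdir -p pics; ls; python3 - <<'E'
from rig import bot
import cv2,numpy as np,pickle
d={}
for n in("scene","top"):
    c=bot.read_camera(n); d[n]=c; cv2.imwrite(f"pics/{n}0.png",c["image"]); print(n,{k:c[k] for k in c if k not in("image","depth")})
pickle.dump(d,open("c0.pkl","wb"))
s=bot.read_state();print(s["clock"],s["ee_pos"],s["tool_rot"],s["ft_force"])
E
```

```text
pics
scene {'fovy': 57.6763974516134, 'cx': 256.2981193107148, 'cy': 190.43685902980087, 'k1': -0.012032543327711453, 'eye': array([1103.96893179,  434.46617771,  816.24661408]), 'attitude': array([-0.17856858,  0.43788479,  0.81786667, -0.32781745])}
top {'fovy': 48.43921029933212, 'cx': 256.40445097318803, 'cy': 189.28982613724747, 'k1': -0.15452233235907234, 'eye': array([ 474.07096494,   49.72727545, 1167.85921249]), 'attitude': array([ 0.01335896, -0.69854292,  0.71538056, -0.00948547])}
0.1 [215.49254117 505.8269571  249.77787547] [-1.38922686e-04  2.00010363e-01  9.79793653e-01 -4.82879509e-04] [ 1.34948104  0.19401061 -0.32077604]
```

View pics/scene0.png

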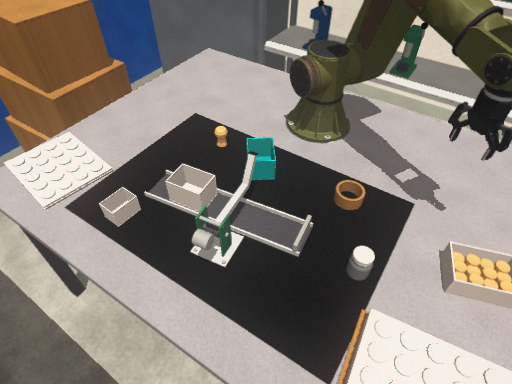

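View pics/top0.png

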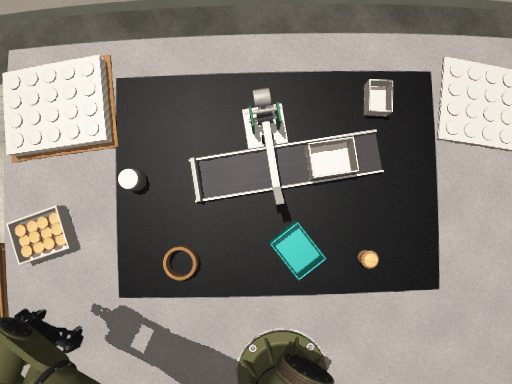

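Candidates for the tub, in top-image pixels: the white tub in the lane (332,158), a smaller white tub outside it (378,98), and a turquoise tub (298,250). The one in the lane is the larger white one. The tape roll is at (181,263), the knob at (369,259), the jar at (131,180), the stop at (196,180) and the handle cap at (286,214). Next I'll measure these with depth and check a close crop.

```bash
cat > h.py <<'E'
import numpy as np,cv2
from scipy.spatial.transform import Rotation as R
def q2R(q): return R.from_quat([q[1],q[2],q[3],q[0]]).as_matrix()
def K(c):
    f=c["image"].shape[0]/2/np.tan(np.radians(c["fovy"])/2); return np.array([[f,0,c["cx"]],[0,f,c["cy"]],[0,0,1.]])
def cloud(c):
    h,w=c["depth"].shape; u,v=np.meshgrid(np.arange(w),np.arange(h))
    p=np.stack([u,v],-1).reshape(-1,1,2).astype(np.float64)
    s=cv2.undistortPoints(p,K(c),np.array([c["k1"],0,0,0.])).reshape(h,w,2)
    P=np.concatenate([s,np.ones((h,w,1))],-1)*c["depth"][...,None]
    return P@q2R(c["attitude"]).T+c["eye"]
def proj(c,X):
    Rm=q2R(c["attitude"]);X=(np.atleast_2d(X)-c["eye"])@Rm
    return cv2.projectPoints(X,np.zeros(3),np.zeros(3),K(c),np.array([c["k1"],0,0,0.]))[0].reshape(-1,2)
E
python3 - <<'E'
import pickle,numpy as np,cv2
from h import *
d=pickle.load(open("c0.pkl","rb"));c=d["top"];W=cloud(c);im=c["image"]
def near(u,v,r,zlo,zhi):
    p=W[v-r:v+r+1,u-r:u+r+1].reshape(-1,3);return p[(p[:,2]>zlo)&(p[:,2]<zhi)]
for n,u,v,r,a,b in[("jar",131,180,14,70,95),("tape",181,263,20,38,52),("knob",369,259,14,40,90),("teal",298,250,34,70,100),("tub rim",332,158,32,82,100),("small",378,98,24,30,120)]:
    p=near(u,v,r,a,b);print(n,len(p),p.min(0).round(),p.max(0).round(),p.mean(0).round(1),cv2.minAreaRect(p[:,:2].astype(np.float32)))
print("table z",np.median(near(150,120,10,-50,50)[:,2]))
# lane
for n,u,v in[("stop",196,180),("stopN",199,197),("stopF",193,162),("railN",240,197),("railN2",360,175),("railF",230,155),("railF2",366,134),("cap",286,214),("elbow",277,188),("bar",271,150),("cw",262,97),("floor",230,178)]:
    print(n,W[v-1:v+2,u-1:u+2].reshape(-1,3).round().tolist()[1::3])
z=W[...,2]; m=(z>12)&(z<30);m[:125]=0;m[205:]=0;m[:,:185]=0;m[:,390:]=0
p=W[m];print("rails",len(p),cv2.minAreaRect(p[:,:2].astype(np.float32)))
a=cv2.resize(im[60:240,170:410],None,fx=3.3,fy=3.3,interpolation=cv2.INTER_CUBIC);cv2.imwrite("pics/crop.png",a)
E
```

```text
jar 330 [520. 364.  72.] [570. 416.  85.] [545.6 389.   78.9] ((545.4345092773438, 389.74761962890625), (51.88621139526367, 49.702545166015625), 89.01435089111328)
tape 343 [274. 222.  38.] [365. 309.  50.] [320.  265.1  43.9] ((319.3138427734375, 264.7039489746094), (88.26984405517578, 88.76544952392578), 43.782840728759766)
knob 252 [ 299. -259.   51.] [ 342. -212.   76.] [ 321.2 -233.4   67.5] ((320.5037536621094, -234.76539611816406), (43.99669647216797, 45.14448928833008), 46.08205795288086)
teal 301 [ 277. -115.   70.] [423.  24.  90.] [348.9 -47.6  82.8] ((350.55426025390625, -46.73387145996094), (119.33702087402344, 90.97010803222656), 37.6697998046875)
tub rim 311 [ 536. -206.   82.] [640. -79.  96.] [ 588.5 -144.    89.5] ((587.5074462890625, -142.862060546875), (91.07994842529297, 120.70680236816406), 7.145257472991943)
small 394 [ 709. -316.   30.] [ 798. -247.   66.] [ 753.6 -281.9   49.7] ((753.789306640625, -280.9968566894531), (66.17549133300781, 87.72444152832031), 87.09415435791016)
table z 0.22254346264571723
stop [[541.0, 214.0, 50.0], [539.0, 214.0, 50.0], [536.0
[... 211 characters left out ...]
[489.0, 101.0, -0.0]]
railN2 [[546.0, -226.0, 24.0], [543.0, -227.0, 19.0], [542.0, -232.0, -2.0]]
railF [[609.0, 125.0, 19.0], [607.0, 125.0, 8.0], [605.0, 126.0, 3.0]]
railF2 [[658.0, -248.0, 20.0], [657.0, -251.0, 8.0], [655.0, -251.0, 6.0]]
cap [[445.0, -24.0, 2.0], [442.0, -24.0, -2.0], [440.0, -24.0, 1.0]]
elbow [[513.0, 3.0, 95.0], [511.0, 3.0, 98.0], [508.0, 4.0, 103.0]]
bar [[610.0, 16.0, 90.0], [608.0, 16.0, 89.0], [606.0, 16.0, 86.0]]
cw [[740.0, 36.0, 119.0], [738.0, 36.0, 119.0], [735.0, 36.0, 119.0]]
floor [[547.0, 127.0, 4.0], [544.0, 127.0, 5.0], [542.0, 127.0, 2.0]]
rails 1188 ((596.4200439453125, -23.20989990234375), (162.9297332763672, 520.1205444335938), 7.83294677734375)
```

View pics/crop.png

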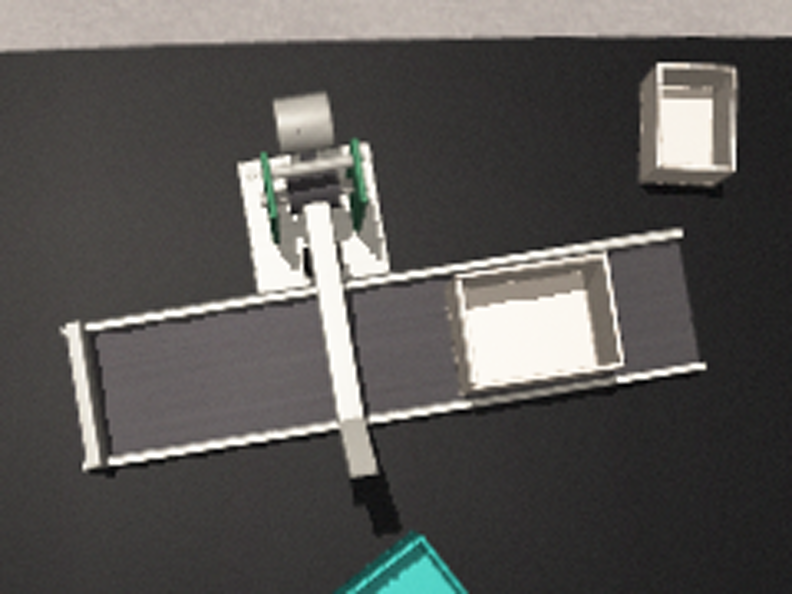

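The crop shows the white tub in the lane at crop pixel (540,325), and it is clearly the larger white one. The small tub is at (690,125), outside the lane. The bar crosses the lane to an elbow at about (350,415), and the handle reaches (360,470). Next I'll fit the lane pose and check that the planned poses are reachable.

```bash
cat >> h.py <<'E'
O=np.array([568.,9.,0]);YAW=np.radians(8.1)
def L2W(p,O=O,y=YAW): 
    return O+np.asarray(p,float)@R.from_euler('z',y).as_matrix().T
def att(tilt):  # tool z leans forward (+lane x) by tilt deg from straight down; tool y along lane y
    t=np.radians(tilt);z=np.array([np.sin(t),0,-np.cos(t)]);y=np.array([0,1.,0]);M=np.stack([np.cross(y,z),y,z],1)
    q=(R.from_euler('z',YAW)*R.from_matrix(M)).as_quat();return np.array([q[3],*q[:3]]),R.from_euler('z',YAW).apply(z)
def tip(p,tilt,reach):  # TCP pose for fingertip at lane point p
    q,z=att(tilt);return L2W(p)-reach*z,q
H=np.array([125.,0,80])
def arc(th,s=55,off=10): # contact point on handle's robot-side face, lane frame
    a=np.array([-185-s*.5-off*.866,s*.866-off*.5]);c,n=np.cos(th),np.sin(th)
    return H+np.array([c*a[0]+n*a[1],0,-n*a[0]+c*a[1]])
E
python3 - <<'E'
import pickle,numpy as np,cv2
from h import *
from scipy.optimize import minimize
from rig import bot
d=pickle.load(open("c0.pkl","rb"));c=d["top"];g=cv2.cvtColor(c["image"],6).astype(np.float32);g=cv2.GaussianBlur(g,(3,3),0)
t=np.linspace(0,1,60)[:,None];ln=lambda a,b:np.array(a)+(np.array(b)-np.array(a))*t
pts=np.concatenate([ln([-56,-300,22.],[-56,-220,22]),ln([-56,-70,22.],[-56,-20,22]),ln([-56,20,22.],[-56,200,22]),ln([56,-300,22.],[56,-210,22]),ln([56,50,22.],[56,200,22]),ln([-55,210,51.],[55,210,51]),ln([-50,0,90.],[85,0,90])])
def f(p):
    uv=proj(c,L2W(pts,np.array([p[0],p[1],0]),p[2])).astype(np.float32);return -cv2.remap(g,uv[:,0],uv[:,1],1).mean()
r=min((minimize(f,[x,y,w],method="Nelder-Mead",options=dict(initial_simplex=np.array([[x,y,w],[x+5,y,w],[x,y+5,w],[x,y,w+.03]]))) for x in(564,568,572) for y in(5,9,13) for w in(.135,.142,.15)),key=lambda r:r.fun)
print(r.x,np.degrees(r.x[2]),r.fun)
print("reach",bot.tip_reach)
for tl in(30,45,60):
    print(tl,[None if bot.ik(*tip(arc(th),tl,19)) is None else bot.ik(*tip(arc(th),tl,19)).round(2).tolist() if hasattr(bot.ik(*tip(arc(th),tl,19)),'round') else np.round(bot.ik(*tip(arc(th),tl,19)),2).tolist() for th in(0,.5,1.15)], L2W(arc(0)),L2W(arc(1.15)))
for y in(-270,-230,66):
    print(y,bot.ik(*tip([-8,y,38],15,19)),tip([-8,y,38],15,19)[0])
E
```

```text
[5.70114036e+02 9.72123696e+00 1.36663271e-01] 7.830228669519506 -211.69223022460938
reach 19.0
30 [[-0.17, 0.06, 2.18, 0.38, 0.42, -2.18], [-0.13, -0.0, 1.97, 0.21, 0.68, -1.98], [-0.07, 0.21, 1.56, 0.14, 0.87, -1.84]] [472.79932507  -4.54906246 122.63      ] [640.8360844   19.36610988 299.28069263]
45 [None, [-0.17, -0.06, 2.13, 0.62, 0.38, -2.38], [-0.09, 0.12, 1.74, 0.33, 0.53, -2.02]] [472.79932507  -4.54906246 122.63      ] [640.8360844   19.36610988 299.28069263]
60 [[-0.27, 0.12, 2.44, 2.42, 0.55, 2.0], None, None] [472.79932507  -4.54906246 122.63      ] [640.8360844   19.36610988 299.28069263]
-270 [-0.52578883  0.6375596   1.53663176  0.23130025  0.77342016 -2.38812521] [ 593.25464078 -260.12648796   56.3525907 ]
-230 [-0.47110088  0.5982199   1.60430795  0.22355673  0.73575677 -2.33403513] [ 587.61859151 -220.52554165   56.3525907 ]
66 [ 0.05654902  0.44999837  1.85017609  0.03996848  0.58088431 -1.68615997] [545.91182685  72.52146103  56.3525907 ]
```

```bash
sed -i 's/^O=.*/O=np.array([570.,9.7,0]);YAW=np.radians(7.83)/; s/y=np.array(\[0,1.,0\]);M=/y=np.array([np.cos(t),0,np.sin(t)]);M=/; s/tool y along lane y/tool y along lane x/' h.py
cat > bar.py <<'E'
import sys,numpy as np
from h import *
from rig import bot
T=33
pre=tip(arc(0,off=50),T,19); ths=np.arange(.1,1.21,.11)
way=[tip(arc(t,off=24),T,19) for t in ths]
hi=(pre[0]+[-30,0,110],pre[1])
print([bot.ik(*p) is not None for p in[hi,pre]+way], pre[0],way[-1][0])
if len(sys.argv)<2: sys.exit()
bot.move_gripper(0); bot.move_to(*hi); bot.servo_line(*pre,speed=120)
f0=np.array(bot.read_state()["ft_force"])
print("touch",bot.servo_line(*tip(arc(0,off=24),T,19),speed=40,until_force=2))
for t,p in zip(ths,way):
    bot.servo_line(*p,speed=100); s=bot.read_state(); print(round(t,2),(np.array(s["ft_force"])-f0).round(1),s["clock"])
bot.dwell(1.)
b=bot.read_state()["ee_pos"]; back=np.array(b)+L2W([-90,0,0])-O; bot.servo_line(back,speed=150)
c=bot.read_camera("top");cv2.imwrite("pics/top1.png",c["image"]);c=bot.read_camera("scene");cv2.imwrite("pics/scene1.png",c["image"]);print(bot.read_state()["clock"])
E
python3 bar.py
```

```text
[True, True, True, True, True, True, True, True, True, True, True, True, True] [430.16783269  -9.52921943 118.56474079] [632.73771375  18.32746596 326.27535371]
```

```bash
python3 bar.py go
```

```text
[True, True, True, True, True, True, True, True, True, True, True, True, True] [430.16783269  -9.52921943 118.56474079] [632.73771375  18.32746596 326.27535371]
touch True
0.1 [-2.9  0.7  1.6] 4.8917
0.21 [-0.5 -0.4  0.1] 5.3
0.32 [-0.8 -0.1 -0.9] 5.7083
0.43 [-1.2 -1.7  0.2] 6.1167
0.54 [-2.5 -0.5  2.3] 6.525
0.65 [-1.8  0.4  1.7] 6.9333
0.76 [ 0.8  0.3 -0.1] 7.3417
0.87 [0.8 0.2 0. ] 7.75
0.98 [ 0.   1.5 -0.7] 8.1583
1.09 [ 0.8  0.8 -0.4] 8.5667
1.2 [0.  0.4 1.1] 8.975
10.825
```

View pics/scene1.png

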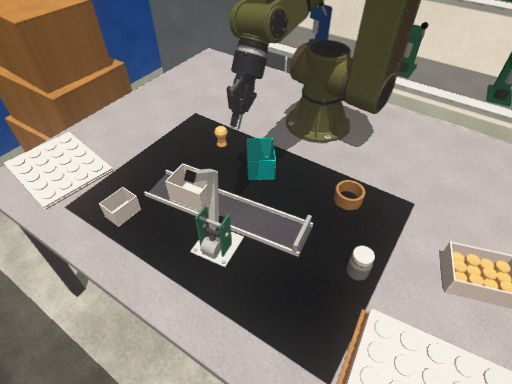

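The bar now stands upright above the hinge plates at (210,195), with the tub still on the entry side at (190,187). I'll check its angle with depth and then push the tub.

```bash
cat > push.py <<'E'
from h import *
from rig import bot
T=15;X=-5
c=bot.read_camera("scene");W=cloud(c).reshape(-1,3);l=(W-O)@R.from_euler('z',YAW).as_matrix()
m=(abs(l[:,1])<14)&(l[:,2]>150)&(abs(l[:,0]-100)<150);p=l[m]
for z in range(160,340,30):
    k=p[abs(p[:,2]-z)<15]
    if len(k): print("bar z",z,k.mean(0).round(),len(k))
m=(l[:,2]>86)&(l[:,2]<100)&(abs(l[:,0])<55)&(l[:,1]<-50)&(l[:,1]>-290);print("tub rim",l[m].min(0).round(),l[m].max(0).round())
P=lambda y,z:tip([X,y,z],T,19)
print([bot.ik(*q) is not None for q in(P(-275,200),P(-275,38),P(70,38))])
bot.move_to(*P(-275,200)); bot.servo_line(P(-275,38)[0],speed=120)
f0=np.array(bot.read_state()["ft_force"])
print("touch",bot.servo_line(P(-205,38)[0],speed=40,until_force=2),bot.read_state()["ee_pos"])
for y in(-120,-30,50):
    bot.servo_line(P(y,38)[0],speed=70);s=bot.read_state();print(y,(np.array(s["ft_force"])-f0).round(1),s["clock"])
c=bot.read_camera("top");cv2.imwrite("pics/top2.png",c["image"])
print("stop",bot.servo_line(P(80,38)[0],speed=20,until_force=7));s=bot.read_state()
print("lane",((np.array(s["ee_pos"])-O)@R.from_euler('z',YAW).as_matrix()).round(1),(np.array(s["ft_force"])-f0).round(1),s["clock"])
E
python3 push.py
```

```text
bar z 160 [125.   5. 162.] 51
bar z 190 [122.   6. 190.] 66
bar z 220 [118.   5. 221.] 65
bar z 250 [115.   6. 246.] 46
bar z 280 [116.   7. 285.] 29
bar z 310 [108.   5. 317.] 142
tub rim [ -49. -211.   86.] [ 45. -91.  95.]
[True, True, True]
touch True [ 590.58183093 -213.28264048   56.04355124]
-120 [ 0.1 -2.6 -0.1] 16.3333
-30 [ 0.2 -0.4  0.3] 17.7667
50 [0.6 0.2 0.4] 19.0583
stop True
lane [-9.6 70.7 56.5] [ 3.6 -4.5  0.4] 20.1083
```

```bash
python3 - <<'E'
from h import *
from rig import bot
bot.servo_line(tip([-5,20,38],15,19)[0],speed=80); bot.servo_line(tip([-5,10,200],15,19)[0],speed=150)
bot.servo_line(tip([-120,-150,250],15,19)[0],speed=200)
for n in("top","scene"):
    c=bot.read_camera(n);cv2.imwrite(f"pics/{n}3.png",c["image"]);l=(cloud(c)-O)@R.from_euler('z',YAW).as_matrix();l=l.reshape(-1,3)
    m=(l[:,2]>82)&(l[:,2]<100)&(abs(l[:,0])<56)&(l[:,1]>30)&(l[:,1]<240);p=l[m];print(n,len(p),p.min(0).round(),p.max(0).round(),cv2.minAreaRect(p[:,:2].astype(np.float32)))
E
```

```text
top 283 [-49.  82.  82.] [ 43. 203.  96.] ((-3.1130294799804688, 142.50665283203125), (120.36302185058594, 90.42439270019531), 88.52862548828125)
scene 351 [-48.  84.  82.] [ 46. 205.  94.] ((-1.0501861572265625, 144.51971435546875), (120.40054321289062, 92.37830352783203), 88.96598052978516)
```

View pics/top3.png

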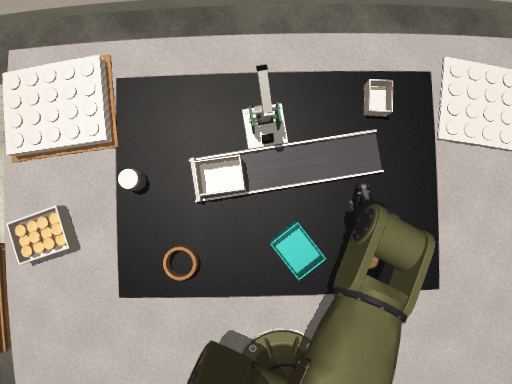

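The tub at (219,175) is up against the stop at (197,178). The barrier is upright (262,70 to 267,135), and the jar, tape roll and knob are where they started. The robot touches nothing, so I'm handing in.

```bash
python3 -c "
from rig import bot
print(bot.finish_job(),bot.read_state()['clock'])"
```

```text
the job is handed in; nothing more can be done
the job is handed in; nothing more can be done
```

The barrier arm stands raised by itself, the tub is up against the end stop, and the job was handed in at about 23 s; no verdict came back, but the last pictures show the tape roll, knob and jar unmoved.

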